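# Point out the order and call the packer

## Task

Show the packer which two pieces make up the order: point down at the middle of the tallest urn's mouth from just above it, fingertips a few centimetres clear, and hold there for two seconds; then point in the same way at the middle of the square saucer for two seconds; then press the call button right down and let it come up again. Do not touch or move any urn or saucer, do not point at the other urns or the round saucer on the way, leave everything else where it is, and grasp nothing.

Things in the scene. Friction and masses are not known exactly. Their poses are not given: they have to be found in the camera images.
- tall_vase_mouth (a point): the TALLEST of three urns of one shape: grey-green glazed urn, round, shoulder wide and mouth open, standing upright, loose; 190 mm tall, 96 mm across the belly, mouth 80 mm across. This point is the centre of the mouth at rim height (190 mm above the table), z up.
- tall_vase: the same urn as tall_vase_mouth; origin at the centre of its underside, z up.
- middle_vase_mouth (a point): the middle-sized urn (a bystander): grey-green glazed urn, round, shoulder wide and mouth open, standing upright, loose; 145 mm tall, 88 mm across the belly, mouth 74 mm across. This point is the centre of the mouth at rim height (145 mm above the table), z up.
- middle_vase: the same urn as middle_vase_mouth; origin at the centre of its underside, z up.
- small_vase_mouth (a point): the smallest urn (a bystander): grey-green glazed urn, round, shoulder wide and mouth open, standing upright, loose; 105 mm tall, 80 mm across the belly, mouth 68 mm across. This point is the centre of the mouth at rim height (105 mm above the table), z up.
- small_vase: the same urn as small_vase_mouth; origin at the centre of its underside, z up.
- square_saucer_top (a point): the SQUARE saucer of two low saucers in the same grey-green glaze: a shallow open tray 100 x 100 mm, 18 mm high, loose. This point is its centre at rim height (18 mm above the table), z up.
- square_saucer: the square saucer; origin at the centre of its underside, x and y along its sides, z up.
- round_saucer_top (a point): the ROUND saucer (a bystander): shallow dish 106 mm across, 18 mm high, same glaze, loose. This point is its centre at rim height, z up.
- round_saucer: the round saucer; origin at the centre of its underside, z up.
- call_button (a joint): travel of the call button in m: 0 = up, 0.006 = fully down; a spring pushes it back up; fully down takes about 5 N.
- call_button_top (a point): centre of the top of the call button: a round white cap 32 mm across that is pressed straight down, in a black collar on a fixed light-grey box (85 x 70 x 32 mm); the point is about 54 mm above the table when the button is up.
- price_cards: fixed bystander: low stack of white price cards, 85 x 60 mm, 14 mm high; origin under its centre.
- tea_cup: loose bystander: cream tea cup, 48 mm across, 45 mm high; origin at the centre of its underside.
- marker: loose bystander: black marker pen lying down, 130 mm long, 16 mm thick, along its x axis; origin on the underside at mid length.
- phone: loose bystander: black phone lying flat, 150 (x) x 72 (y) x 9 mm; origin at the centre of its underside.
- tape_roll: loose bystander: brown roll of packing tape lying flat, 90 mm across, 45 mm high, with an open centre; origin at the centre of its underside.
- glaze_tile: loose bystander: terracotta glaze sample tile, 60 x 60 x 8 mm; origin at the centre of its underside.
Things that resemble listed ones, but are neither listed nor needed, are in the scene too. What is shaped like the round_saucer but black or blue is not meant.

How it is judged:
On the way, in this order (a step that is already met when the one before it is completed fails the run):
1. the tool point dwells just above the tallest urn's mouth for 1.5 s (within 30 mm of its centre seen from above, 15 to 85 mm above the rim) (horizontal distance between the grasp point and tall_vase_mouth below 0.03 m and z of the grasp point in the frame of tall_vase_mouth between 0.015 and 0.085 m), for 1.5 s.
2. then the tool point dwells just above the square saucer for 1.5 s (within 30 mm of its centre, 15 to 85 mm above its rim) (horizontal distance between the grasp point and square_saucer_top below 0.03 m and z of the grasp point in the frame of square_saucer_top between 0.015 and 0.085 m), for 1.5 s.
3. then the call button is pressed down by at least 4 mm (value of joint call_button above 0.004 m), for 0.05 s.
At the end, for the whole second after the job is handed in: the urns and saucers stand upright and at rest within 12 mm of where they started, the other loose things are within 20 mm of where they were, and the call button is up again (less than 1.5 mm down) (distance of each of tall_vase, middle_vase, small_vase, square_saucer, round_saucer from where it was at the start of the episode below 0.012 m and angle between each of tall_vase, middle_vase, small_vase, square_saucer, round_saucer's own z axis and vertical below 0.1 rad and linear speed of each of tall_vase, middle_vase, small_vase, square_saucer, round_saucer below 0.02 m/s and distance of each of tea_cup, marker, phone, tape_roll, glaze_tile from where it was at the start of the episode below 0.02 m and value of joint call_button below 0.0015 m); the robot touches nothing.
It fails at once if an urn or a saucer is touched (more than 0.5 N) (contact force between any of the arm, the fingers and tall_vase above 0.5 N or contact force between any of the arm, the fingers and middle_vase above 0.5 N or contact force between any of the arm, the fingers and small_vase above 0.5 N or contact force between any of the arm, the fingers and square_saucer above 0.5 N or contact force between any of the arm, the fingers and round_saucer above 0.5 N).
It fails at once if an urn or a saucer is moved more than 12 mm or lifted (distance of any of tall_vase, middle_vase, small_vase, square_saucer, round_saucer from where it was at the start of the episode above 0.012 m).
It fails at once if another loose thing is moved more than 20 mm or lifted (distance of any of tea_cup, marker, phone, tape_roll, glaze_tile from where it was at the start of the episode above 0.02 m).
It fails at once if the tool point comes just above one of the other urns or the round saucer (within 30 mm of the centre and less than 50 mm above the rim) ((horizontal distance between the grasp point and middle_vase_mouth below 0.03 m and z of the grasp point in the frame of middle_vase_mouth between -0.02 and 0.05 m) or (horizontal distance between the grasp point and small_vase_mouth below 0.03 m and z of the grasp point in the frame of small_vase_mouth between -0.02 and 0.05 m) or (horizontal distance between the grasp point and round_saucer_top below 0.03 m and z of the grasp point in the frame of round_saucer_top between -0.02 and 0.05 m)).
It also fails if it takes over 51 s, if anything falls off the work surface, if the arm or the gripper's body presses on something with over 40 N, if the wrist force passes 120 N, or if a joint passes its speed limit or range.

## Robot

A 6-joint arm with a two-finger parallel gripper is mounted at the origin on the work surface. World frame = base frame: x ahead of the robot, y to its left, z up, the work surface at z = 0. Lengths are in m, angles in rad, forces in N, time in s.
With the tool pointing down it reaches from about 0.35 to 0.975 m from the base axis. Payload 4.9 kg.
Tool frame: the origin (TCP) lies between the finger pads, 19 mm behind the fingertips; this is the grasp point; z points along the fingers, y is the line along which they close (so a half turn about z gives the same grasp; the last joint's range is limited). The gripper opens to 85 mm and grips with 20 to 120 N. Pads are 22 mm wide; open, the fingers measure 114 mm over their backs; the gripper's body (76 mm by 85 mm) begins 54 mm behind the grasp point. The pads swing forward as they close: fully open they stand 13 mm farther back than shut.
Start: joints at [1.136, 0.053, 1.613, -0, 1.476, -0.119], TCP at [0.194, 0.594, 0.25] pointing down, gripper open.
Joint ranges: [-3.01, 3.01], [-1.01, 2.22], [0.06, 2.58], [-1.02, 4.17], [0.09, 2.62], [-3.14, 3.14]. Speed limits (rad/s): [2.57, 2.57, 3.14, 3.14, 3.14, 3.14].

## Interface

Orientations are given as a rotation vector (axis times angle).
In Python, from station import telemetry, eyes, ctrl gives the robot as it stands.
- The arm moves only by the tool apply_moves, never from a script. Its argument "plan" is a list of rows, each a list of 5 numbers: the finger opening in m, from 0 to 0.0854, then the shift along the tool's x, y, z in m, then the turn about the tool's z in rad. In form: [[jaw, x, y, z, roll], ...]. A call has 1 to 12 rows; each row is the pose to reach, as a shift and turn from the pose commanded when the call began, along the tool's axes at that moment; what a row does not reach only later rows make up. A row lasts 1/12 s, in which the tool goes at most 41.7 mm and 7.16 degrees, less where a joint would pass 70% of its speed; a pose out of reach is approached as far as the arm can. A call with a gripper value outside its range is refused whole. The fingers move at their own pace and stop on an object; "newtons" is the grip in N (left out, the last holds). Time passes only in rows, so rows that repeat a pose let the fingers close. It gives the time, the measured TCP pose, the force, the opening and the grip force at its end, in the units of the state.
- telemetry.get_obs(): the state, without advancing time (a new reading comes with each control period).
- eyes.get_image(name): name is "scene" or "top" or "wrist"; returns a dict with "img" (420x560x3 uint8, blue, green, red), "range_z" (420x560 float32, m along the optical axis (not along the pixel's ray), 0 where there is no reading), "K" (3x3 intrinsics, pixels), "dist_coeffs" ([k1, k2, p1, p2, k3] as OpenCV has them; the pictures are not rectified), "pose" (4x4, takes a point from camera to world coordinates); the wrist camera has in their place "hand_eye" (4x4, takes a point from camera to tool coordinates, whose origin is the TCP and whose axes are the flange's). Camera axes: x right, y down, z forward; pixel columns grow to the right and rows downward; lengths in m; the calibration is good to about 2 mm. A picture is of the moment at which its call begins: read the wrist's pose just before it.
- ctrl.finish_job(): hands the job in; it is judged then, once.
Trained networks look in a picture, given as the dict that the camera call returned (one of the last four; its "shot" number tells which), for a name from the list of things; names that differ only in an ending like _2 or _b are one class to them, and where a whole thing is asked for, a point or a joint stands for the part that bears it (a point fixed in the world has none). Each returns a list of dicts, best first, with "confidence" (0 to 1); they miss things now and then, are a little off and sometimes report something else, mostly with a low value. They report only what shows in the picture. A call takes as long as a camera call. They do not tell look-alikes from the thing itself.
- eyes.search_frame(thing, picture): "box" ([left, top, right, bottom] in pixels, round what is visible of it).
- eyes.outline_of(thing, picture): "region" (420x560 bool, what is visible of it) and "box" ([left, top, right, bottom] in pixels, round what is visible of it).
- eyes.tip_of(thing, picture): "point" ([column, row] in pixels: a listed point, or the origin of a listed thing).
The state is a dict: "t": time; "q": joint angles; "dq": joint speeds; "effort": joint torques, N m; "tool_pos": TCP position; "tool_rot": TCP orientation; "contact_force": force on the tool from outside, world axes, zero at the start; "wrist_torque": the same for the moment, N m; "opening": finger opening in m; "grip_force": force on a finger pad.
Only numpy, scipy, OpenCV 4.12 (cv2) and the standard library are available. Lean on these libraries where they do the work, as an engineer would, in place of code of your own. Each camera call takes 0.05 s, during which the arm holds its last target. There are 200 camera calls.

## Working session

There is one attempt and no reset: what is moved stays moved. The work goes in short steps, Python scripts to look and compute and a tool call to move; the robot and the scene stay as the last step left them, time stands still between calls to the robot, and variables do not carry over. Pictures are saved under pics/ and viewed, at most 10 in all, crops included, and the job is handed in when it is done.

Besides the shell and the picture viewer there is one more tool, called after "Request:" as name(argument=value, ...) on one line, values as JSON. apply_moves: Moves the arm, as the interface text tells. Its arguments: {"type":"object","properties":{"plan":{"type":"array","items":{"type":"array","items":{"type":"number"}}},"newtons":{"type":"number"}},"required":["plan"]}

```bash
mkdir -p pics
cat > h.py <<'E'
import numpy as np, cv2
from station import telemetry, eyes, ctrl
def world(p,px,z=None):
    """pixel -> world using depth (or plane height z)"""
    K,d,T=np.array(p["K"]),np.array(p["dist_coeffs"]),np.array(p["pose"])
    u=cv2.undistortPoints(np.array([[px]],float),K,d)[0,0]
    r=np.array([u[0],u[1],1.])
    if z is None:
        c,w=int(round(px[0])),int(round(px[1])); s=p["range_z"][w,c]
    else: s=(z-T[2,3])/(T[:3,:3]@r)[2]
    return T[:3,:3]@(r*s)+T[:3,3]
E
cat > a.py <<'E'
from h import *
o=telemetry.get_obs(); print(o["t"],o["tool_pos"],o["tool_rot"],o["opening"])
H={"tall_vase_mouth":.19,"middle_vase_mouth":.145,"small_vase_mouth":.105,"square_saucer_top":.018,"round_saucer_top":.018,"call_button_top":.054}
for n in("top","scene"):
    p=eyes.get_image(n); cv2.imwrite(f"pics/{n}.png",p["img"])
    np.savez(f"{n}.npz",**{k:p[k] for k in("img","range_z","K","dist_coeffs","pose")})
    print(n,np.round(p["pose"][:3,3],3))
    for t,z in H.items():
        for r in eyes.tip_of(t,p)[:4]:
            print(t,np.round(r["point"]),round(r["confidence"],2),np.round(world(p,r["point"],z),3),np.round(world(p,r["point"]),3))
E
python3 a.py
```

```text
0.0 [0.19385952 0.59355868 0.24877817] [-4.93890931e-01 -3.10195060e+00  3.09148361e-03] 0.08538747942587568
top [0.488 0.013 1.295]
tall_vase_mouth [126. 224.] 0.95 [0.485 0.36  0.19 ] [0.484 0.403 0.052]
middle_vase_mouth [284. 146.] 0.9 [0.681 0.004 0.145] [0.703 0.003 0.01 ]
middle_vase_mouth [212. 176.] 0.46 [0.604 0.174 0.145] [0.613 0.187 0.056]
small_vase_mouth [422. 217.] 0.64 [ 0.518 -0.342  0.105] [ 0.52  -0.364  0.031]
square_saucer_top [233. 224.] 0.94 [0.492 0.133 0.018] [0.492 0.134 0.011]
square_saucer_top [211. 175.] 0.71 [0.62  0.196 0.018] [0.616 0.191 0.049]
round_saucer_top [321. 247.] 0.75 [ 0.435 -0.1    0.018] [ 0.435 -0.102  0.003]
round_saucer_top [228. 292.] 0.73 [0.313 0.142 0.018] [0.312 0.143 0.009]
round_saucer_top [284.  96.] 0.67 [0.835 0.006 0.018] [0.838 0.006 0.005]
call_button_top [210. 173.] 0.51 [0.62  0.193 0.054] [0.62  0.193 0.055]
scene [ 1.301 -0.305  1.019]
tall_vase_mouth [386. 146.] 0.78 [0.474 0.38  0.19 ] [0.46  0.391 0.176]
middle_vase_mouth [306. 240.] 0.74 [0.69  0.008 0.145] [0.647 0.03  0.084]
small_vase_mouth [169. 236.] 0.81 [ 0.51  -0.328  0.105] [ 0.477 -0.329  0.067]
square_saucer_top [315. 208.] 0.83 [0.49  0.135 0.018] [0.485 0.138 0.012]
round_saucer_top [241. 214.] 0.98 [ 0.428 -0.095  0.018] [ 0.42  -0.094  0.009]
round_saucer_top [295. 171.] 0.93 [0.306 0.144 0.018] [0.296 0.149 0.007]
round_saucer_top [321. 308.] 0.85 [ 0.828 -0.002  0.018] [0.822 0.002 0.006]
call_button_top [347. 218.] 0.65 [0.597 0.193 0.054] [0.58  0.205 0.03 ]
```

View pics/top.png

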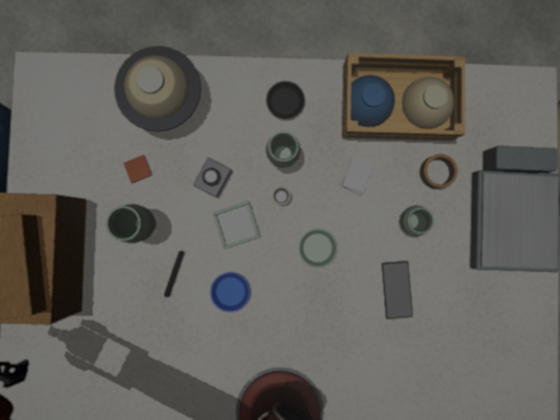

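View pics/scene.png

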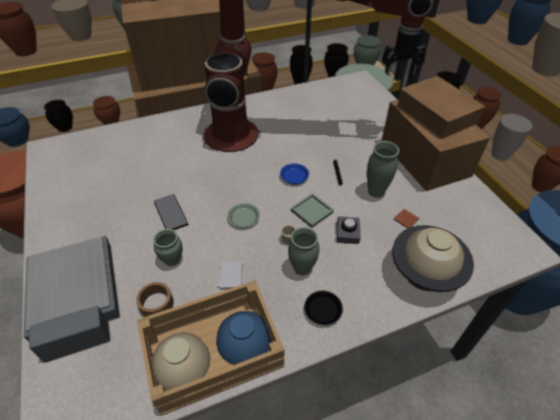

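Run:
```python
from h import *
for n in("top","scene"):
    p=np.load(n+".npz")
    v,u=np.mgrid[0:420,0:560]; m=p["range_z"]>0
    un=cv2.undistortPoints(np.stack([u,v],-1).reshape(-1,1,2).astype(float),p["K"],p["dist_coeffs"]).reshape(420,560,2)
    P=np.dstack([un,np.ones((420,560))])*p["range_z"][...,None]@p["pose"][:3,:3].T+p["pose"][:3,3]
    for nm,c,z in(("tall",(.485,.365),.19),("mid",(.685,.004),.145),("small",(.515,-.335),.105),("button",(.615,.193),.054),("sq",(.491,.134),.018)):
        k=m&(abs(P[...,2]-z)<.006)&(np.hypot(P[...,0]-c[0],P[...,1]-c[1])<.07)
        if k.sum()>5:
            Q=P[k]; (cx,cy),r=cv2.minEnclosingCircle(Q[:,:2].astype(np.float32)); print(n,nm,k.sum(),"circ",round(cx,3),round(cy,3),round(r,3),"med",np.round(np.median(Q,0),3))
```

```text
top tall 273 circ 0.487 0.369 0.041 med [0.485 0.375 0.189]
top mid 215 circ 0.68 0.008 0.037 med [0.684 0.008 0.144]
top small 194 circ 0.51 -0.338 0.034 med [ 0.509 -0.346  0.105]
top button 124 circ 0.612 0.191 0.022 med [0.612 0.19  0.054]
top sq 398 circ 0.489 0.126 0.067 med [0.492 0.129 0.018]
scene tall 156 circ 0.487 0.368 0.042 med [0.484 0.373 0.19 ]
scene mid 190 circ 0.68 0.008 0.037 med [0.673 0.01  0.146]
scene small 156 circ 0.51 -0.339 0.034 med [ 0.503 -0.339  0.105]
scene button 83 circ 0.615 0.189 0.021 med [0.615 0.19  0.055]
scene sq 305 circ 0.488 0.128 0.068 med [0.494 0.13  0.018]
```

The top view shows three grey-green urns: tall (130,222), middle (284,150) and small (416,221). The square saucer is at (238,224) and the green round one at (318,247), with a blue look-alike at (230,292) and a black one at (286,100). The button is at (212,177), and brown boxes at (40,255) stand beside the arm's path. Could be mistaken for the tall urn: the middle and small ones, but its rim height measures 0.19. Next I check the boxes' height along the sweep.

Run:
```python
from h import *
im=None
G={}
for n in("top","scene"):
    p=np.load(n+".npz"); v,u=np.mgrid[0:420,0:560]; m=p["range_z"]>0
    un=cv2.undistortPoints(np.stack([u,v],-1).reshape(-1,1,2).astype(float),p["K"],p["dist_coeffs"]).reshape(420,560,2)
    P=(np.dstack([un,np.ones((420,560))])*p["range_z"][...,None]@p["pose"][:3,:3].T+p["pose"][:3,3])[m]
    for q in P:
        if .1<q[0]<.8 and .2<q[1]<.85 and q[2]<.6:
            k=(int(q[0]*20),int(q[1]*20)); G[k]=max(G.get(k,0),q[2])
print("x\\y",[round(j*.05,2) for j in range(4,17)])
for i in range(2,16): print(round(i*.05,2),[int(G.get((i,j),-.001)*1000) for j in range(4,17)])
t=cv2.imread("pics/top.png")[140:340,0:270]; s=cv2.imread("pics/scene.png")[120:290,270:440]
cv2.imwrite("pics/crop.png",np.hstack([cv2.resize(t,(405,300)),cv2.resize(s,(300,300))]))
```

```text
x\y [0.2, 0.25, 0.3, 0.35, 0.4, 0.45, 0.5, 0.55, 0.6, 0.65, 0.7, 0.75, 0.8]
0.1 [7, 7, 8, 512, 511, 7, 9, 9, 8, 7, 6, -1, -1]
0.15 [8, 7, 8, 8, 541, 521, 351, 457, 344, 5, 9, -1, -1]
0.2 [7, 8, 10, 7, 7, 524, 528, 526, 458, 350, 4, -1, -1]
0.25 [7, 14, 17, 9, 8, 7, 255, 529, 526, 254, 252, -1, -1]
0.3 [6, 22, 20, 8, 8, 9, 255, 257, 256, 254, 253, -1, -1]
0.35 [8, 22, 8, 7, 8, 7, 254, 258, 256, 258, 254, -1, -1]
0.4 [7, 20, 154, 194, 7, 9, 187, 257, 255, 256, 254, -1, -1]
0.45 [10, 8, 195, 194, 193, 8, 185, 256, 255, 256, 254, -1, -1]
0.5 [9, 7, 196, 194, 194, 7, 185, 247, 188, 186, 186, -1, -1]
0.55 [50, 7, 6, 8, 12, 6, 184, 185, 183, 177, 154, -1, -1]
0.6 [57, 9, 8, 17, 15, 8, 9, 7, 7, 9, 7, -1, -1]
0.65 [36, 9, 8, 14, 13, 7, 7, 7, 7, 8, 7, 0, -1]
0.7 [8, 96, 98, 95, 90, 9, 8, 8, 7, 8, 7, 0, 0]
0.75 [97, 149, 164, 151, 98, 6, 7, 7, 7, 8, 8, 0, 0]
```

View pics/crop.png

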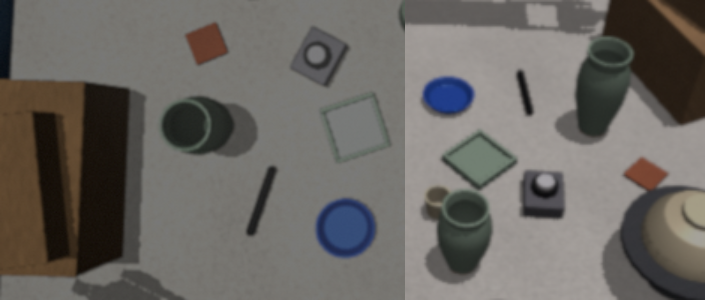

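The crop confirms it: the tall urn is at crop pixel (195,125), the tray is square at (355,127), and the button cap is on the grey box at (318,55). The boxes reach 0.257 m at y > 0.5, so I rise first and then cross over.

Request:
apply_moves(plan=[[0,0,0,-0.03,0],[0,0,0,-0.06,0],[0,0,0,-0.09,0],[0,-0.03,-0.01,-0.09,0],[0,-0.06,-0.02,-0.09,0],[0,-0.09,-0.03,-0.09,0],[0,-0.12,-0.042,-0.09,0],[0,-0.15,-0.053,-0.09,0],[0,-0.18,-0.063,-0.09,0],[0,-0.21,-0.074,-0.09,0],[0,-0.24,-0.085,-0.09,0],[0,-0.27,-0.095,-0.09,0]])

```text
t: 1.7
tool_pos: [0.4223, 0.4187, 0.3402]
tool_rot: [0.494, 3.102, 0.0]
contact_force: [0.3, 0.7, 0.1]
opening: 0.0001
grip_force: 0.0
```

Request:
apply_moves(plan=[[0,-0.03,-0.011,0,0],[0,-0.06,-0.022,0,0],[0,-0.079,-0.0285,0,0],[0,-0.079,-0.0285,0,0],[0,-0.079,-0.0285,0.03,0],[0,-0.079,-0.0285,0.06,0],[0,-0.079,-0.0285,0.09,0],[0,-0.079,-0.0285,0.09,0],[0,-0.079,-0.0285,0.09,0],[0,-0.079,-0.0285,0.09,0],[0,-0.079,-0.0285,0.09,0],[0,-0.079,-0.0285,0.09,0]])

```text
t: 2.7
tool_pos: [0.4884, 0.3691, 0.253]
tool_rot: [0.493, 3.099, 0.005]
contact_force: [-0.6, 0.3, 0.3]
opening: -0.0
grip_force: 0.0
```

Run:
```python
from h import *
o=telemetry.get_obs();print(o["t"],o["tool_pos"])
p=eyes.get_image("wrist"); cv2.imwrite("pics/w1.png",p["img"])
T=np.eye(4);T[:3,:3]=cv2.Rodrigues(np.array(o["tool_rot"]))[0];T[:3,3]=o["tool_pos"]
p2=dict(p,pose=T@p["hand_eye"])
for t,z in(("tall_vase_mouth",.19),("square_saucer_top",.018),("call_button_top",.054)):
    for r in eyes.tip_of(t,p)[:2]: print(t,r["point"],r["confidence"],world(p2,r["point"],z))
```

```text
2.7 [0.48841175 0.36908826 0.25304853]
tall_vase_mouth [280.8, 230.7] 0.79 [0.48457036 0.36907867 0.19      ]
square_saucer_top [95.6, 239.2] 0.7 [0.48576116 0.12708629 0.018     ]
```

View pics/w1.png

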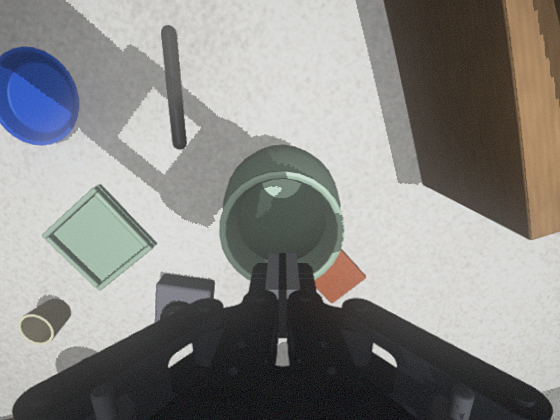

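The wrist view shows the fingers over the mouth (280,230), centred to within a few mm. The square saucer at (98,238) agrees with the first measurement. Holding.

Request:
apply_moves(plan=[[0,0,0,0.005,0],[0,0,0,0.005,0],[0,0,0,0.005,0],[0,0,0,0.005,0],[0,0,0,0.005,0],[0,0,0,0.005,0],[0,0,0,0.005,0],[0,0,0,0.005,0],[0,0,0,0.005,0],[0,0,0,0.005,0],[0,0,0,0.005,0],[0,0,0,0.005,0]])

```text
t: 3.9
tool_pos: [0.4875, 0.3683, 0.245]
tool_rot: [0.494, 3.102, -0.0]
contact_force: [0.3, 0.3, 0.8]
opening: -0.0
grip_force: 0.0
```

Request:
apply_moves(plan=[[0,0,0,0,0],[0,0,0,0,0],[0,0,0,0,0],[0,0,0,0,0],[0,0,0,0,0],[0,0,0,0,0],[0,0,0,0,0],[0,0,0,0,0],[0,0,0,0,0],[0,0,0,0,0],[0,0,0,0,0],[0,0,0,0,0]])

```text
t: 4.9
tool_pos: [0.4875, 0.3683, 0.245]
tool_rot: [-0.494, -3.102, 0.0]
contact_force: [0.1, 0.5, -0.3]
opening: -0.0001
grip_force: 0.0
```

Request:
apply_moves(plan=[[0,0,0,-0.03,0],[0,0,0,-0.05,0],[0,-0.01,-0.03,-0.05,0],[0,-0.02,-0.06,-0.05,0],[0,-0.03,-0.09,-0.05,0],[0,-0.04,-0.12,-0.05,0],[0,-0.05,-0.15,-0.05,0],[0,-0.06,-0.18,-0.05,0],[0,-0.07,-0.21,-0.05,0],[0,-0.075,-0.229,-0.05,0],[0,-0.075,-0.229,-0.02,0],[0,-0.075,-0.229,0.01,0]])

```text
t: 5.9
tool_pos: [0.4894, 0.1262, 0.2373]
tool_rot: [0.497, 3.095, 0.003]
contact_force: [0.4, 1.0, -0.2]
opening: 0.0001
grip_force: 0.0
```

Request:
apply_moves(plan=[[0,0,0,0.03,0],[0,0,0,0.06,0],[0,0,0,0.09,0],[0,0,0,0.12,0],[0,0,0,0.14,0],[0,0,0,0.155,0],[0,0,0,0.16,0],[0,0,0,0.16,0],[0,0,0,0.16,0],[0,0,0,0.16,0],[0,0,0,0.16,0],[0,0,0,0.16,0]])

```text
t: 6.9
tool_pos: [0.4886, 0.1274, 0.0764]
tool_rot: [0.494, 3.1, 0.001]
contact_force: [-0.1, 0.0, -0.5]
opening: 0.0003
grip_force: 0.0
```

Run:
```python
from h import *
o=telemetry.get_obs();print(o["t"],o["tool_pos"])
p=eyes.get_image("wrist"); cv2.imwrite("pics/w2.png",p["img"])
T=np.eye(4);T[:3,:3]=cv2.Rodrigues(np.array(o["tool_rot"]))[0];T[:3,3]=o["tool_pos"]
p2=dict(p,pose=T@p["hand_eye"])
for t,z in(("square_saucer_top",.018),("call_button_top",.054)):
    for r in eyes.tip_of(t,p)[:2]: print(t,r["point"],r["confidence"],world(p2,r["point"],z))
```

```text
6.9 [0.48857635 0.12744642 0.07636282]
square_saucer_top [281.6, 238.1] 0.97 [0.48777458 0.12681413 0.018     ]
```

View pics/w2.png

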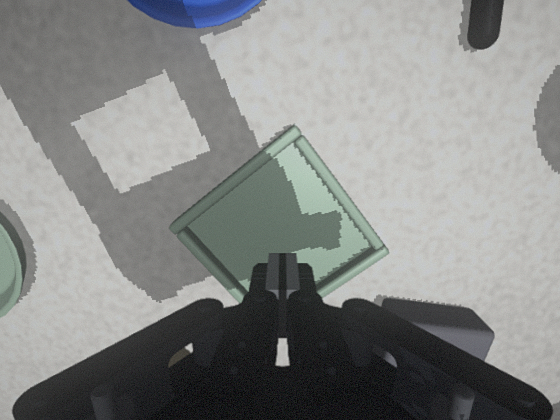

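The fingers are centred over the square saucer (281,238), within 1 mm. The button box is to the lower right (450,320). Holding.

Request:
apply_moves(plan=[[0,0,0,0,0],[0,0,0,0,0],[0,0,0,0,0],[0,0,0,0,0],[0,0,0,0,0],[0,0,0,0,0],[0,0,0,0,0],[0,0,0,0,0],[0,0,0,0,0],[0,0,0,0,0],[0,0,0,0,0],[0,0,0,0,0]])

```text
t: 8.05
tool_pos: [0.4877, 0.1273, 0.075]
tool_rot: [0.494, 3.102, -0.0]
contact_force: [0.4, 0.8, 0.6]
opening: -0.0001
grip_force: 0.0
```

Request:
apply_moves(plan=[[0,0,0,0,0],[0,0,0,0,0],[0,0,0,0,0],[0,0,0,0,0],[0,0,0,0,0],[0,0,0,0,0],[0,0,0,0,0],[0,0,0,0,0],[0,0,0,0,0],[0,0,0,0,0],[0,0,0,0,0],[0,0,0,0,0]])

```text
t: 9.05
tool_pos: [0.4877, 0.1273, 0.075]
tool_rot: [-0.494, -3.102, 0.0]
contact_force: [0.2, 0.4, -0.6]
opening: -0.0002
grip_force: 0.0
```

Request:
apply_moves(plan=[[0,0,0,-0.03,0],[0,0,0,-0.06,0],[0,0,0,-0.08,0],[0,-0.02,0.02,-0.08,0],[0,-0.04,0.04,-0.08,0],[0,-0.06,0.06,-0.08,0],[0,-0.08,0.08,-0.08,0],[0,-0.0995,0.0985,-0.08,0],[0,-0.0995,0.0985,-0.07,0],[0,-0.0995,0.0985,-0.06,0],[0,-0.0995,0.0985,-0.05,0],[0,-0.0995,0.0985,-0.05,0]])

```text
t: 10.05
tool_pos: [0.6098, 0.1893, 0.1209]
tool_rot: [-0.493, -3.096, 0.004]
contact_force: [0.1, -0.7, -0.2]
opening: 0.0
grip_force: 0.0
```

Run:
```python
from h import *
o=telemetry.get_obs();print(o["t"],o["tool_pos"])
p=eyes.get_image("wrist"); cv2.imwrite("pics/w3.png",p["img"])
T=np.eye(4);T[:3,:3]=cv2.Rodrigues(np.array(o["tool_rot"]))[0];T[:3,3]=o["tool_pos"]
p2=dict(p,pose=T@p["hand_eye"])
for r in eyes.tip_of("call_button_top",p)[:2]: print(r["point"],r["confidence"],world(p2,r["point"],.054),world(p2,r["point"]))
```

```text
10.05 [0.60983329 0.18925292 0.12091286]
[290.7, 235.8] 0.72 [0.61200206 0.1935403  0.054     ] [0.61180938 0.19358942 0.05451405]
```

View pics/w3.png

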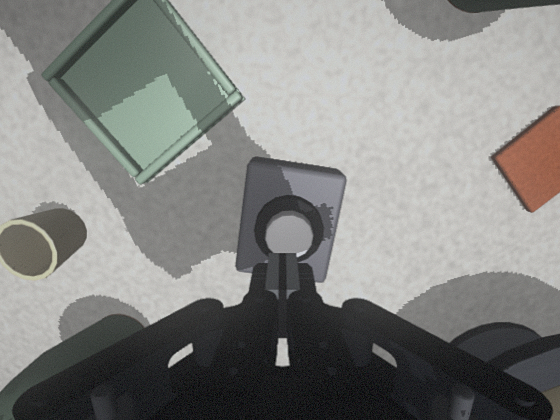

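The white cap is at (290,235) in its collar, about 2–4 mm to the tool's +y. Pressing down, with force as the check.

Request:
apply_moves(plan=[[0,0,0.002,0.015,0],[0,0,0.002,0.03,0],[0,0,0.002,0.04,0],[0,0,0.002,0.046,0],[0,0,0.002,0.05,0],[0,0,0.002,0.053,0],[0,0,0.002,0.055,0],[0,0,0.002,0.057,0],[0,0,0.002,0.057,0],[0,0,0.002,0.057,0],[0,0,0.002,0.057,0],[0,0,0.002,0.057,0]])

```text
t: 11.15
tool_pos: [0.6138, 0.192, 0.0686]
tool_rot: [0.494, 3.102, 0.0]
contact_force: [-1.7, -0.8, 3.0]
opening: -0.0005
grip_force: 1.9
```

Request:
apply_moves(plan=[[0,0,0,0.001,0],[0,0,0,0.002,0],[0,0,0,0.002,0],[0,0,0,0.002,0],[0,0,0,0.002,0],[0,0,0,0.002,0]])

```text
t: 11.65
tool_pos: [0.6138, 0.192, 0.0668]
tool_rot: [0.494, 3.102, 0.0]
contact_force: [-2.6, -0.6, 5.9]
opening: 0.0
grip_force: 3.2
```

Request:
apply_moves(plan=[[0,0,0,0.001,0],[0,0,0,0.001,0],[0,0,0,0.001,0]])

```text
t: 11.9
tool_pos: [0.6139, 0.1921, 0.0667]
tool_rot: [0.494, 3.102, 0.0]
contact_force: [-4.6, -1.1, 10.9]
opening: 0.0001
grip_force: 5.3
```

The button is on its stop: the force rose to 11 N with no further travel. Releasing it.

Request:
apply_moves(plan=[[0,0,0,-0.005,0],[0,0,0,-0.015,0],[0,0,0,-0.03,0],[0,0,0,-0.06,0],[0,0,0,-0.09,0],[0,0,0,-0.12,0],[0,0,0,-0.12,0],[0,0,0,-0.12,0],[0,0,0,-0.12,0],[0,0,0,-0.12,0],[0,0,0,-0.12,0],[0,0,0,-0.12,0]])

```text
t: 12.9
tool_pos: [0.6126, 0.1918, 0.1833]
tool_rot: [-0.494, -3.1, 0.002]
contact_force: [-1.2, -0.1, -0.0]
opening: -0.0
grip_force: 0.0
```

Run:
```python
from h import *
o=telemetry.get_obs();print(o["tool_pos"],o["contact_force"])
T=np.eye(4);T[:3,:3]=cv2.Rodrigues(np.array(o["tool_rot"]))[0];T[:3,3]=o["tool_pos"]
p=eyes.get_image("wrist");p2=dict(p,pose=T@p["hand_eye"])
for r in eyes.tip_of("call_button_top",p)[:1]: print(r["point"],world(p2,r["point"]))
print(ctrl.finish_job())
```

```text
[0.61264988 0.19176434 0.18327935] [-1.2034802  -0.12909001 -0.00621818]
[281.8, 207.5] [0.54246182 0.21426064 0.30783494]
the job is handed in; nothing more can be done
None
```

I pointed at the tallest urn and then the square saucer, each for more than two seconds, pressed the call button to its stop and released it, and handed the job in at about 13 s; no verdict came back, and my last camera reading of the button was unusable, so I could not confirm by camera that it came back up.

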